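Load a wax block into a microtome clamp and lock it

TASK

Take the large wax block off the cooling plate and set it down gently in the open clamp of the microtome, flat on its seat with its slanted label end towards the locking lever, then swing the lever fully shut to lock it and let go. Leave the two small wax blocks and the glass jar nearest the robot where they are, and keep the gripper and the block clear of the knife.

Things in the scene. Friction and masses are not known exactly. Their poses are not given: they have to be found in the camera images.
- block_mid (a point): centre (half-way up) of the large wax block, the only large one: 76 mm long (its x), 54 mm wide (its y), 44 mm high, about 0.13 kg. A white plastic cassette foot 76 x 54 x 10 mm carries cream wax 61 mm long, as wide as the foot and up to the top; dark tissue shows in the top. Its z is up. It stands on the cooling plate; grasp it across the 54 mm width. It is brittle: do not let it fall.
- block_foot (a point): centre of the underside of the large wax block, 22 mm below block_mid, same axes
- block_label (a point): middle of the slanted white label face at the block's -x end; 36 mm from block_mid along the block's -x, 14 mm above the underside
- seat (a point): centre of the open clamp pocket, on its flat seat 145 mm above the table; the block's underside must rest here. x along the pocket (lever at -x, knife far off at +x), y across (machine's slideway at +y), z up. The pocket is 57 mm wide between four corner guides, and 80 to 83 mm long between fixed jaw and cam while the lever is open.
- corner_guide (a point): foot, at seat height, of one of the four aluminium corner guides (the +x +y one). Each is 17 mm high with a flared top and stands 23 to 35 mm from the middle of the pocket's length. Between them, over the middle 46 mm of each long side, the pocket is open down to 13 mm below the seat, so fingers that hold the block by its width can go down beside the seat.
- fixed_jaw (a point): foot of the fixed jaw's inner face at the pocket's +x end, at seat height, 40 mm from the seat's centre; the jaw is 18 mm high, with a flared top
- microtome: grey sliding microtome, 430 x 300 mm, about 240 mm high; origin on the table under the clamp, axes as the seat's; fixed, turned up to 0.25 rad either way. The clamp stands on a round steel column over its low front-right part.
- clamp_lever (a joint): angle of the locking lever in rad: 0 is fully shut against its stop, 1.7 is fully open; it starts between 1.1 and 1.55. It turns about the vertical axis through lever_pivot. At 0 the lever points along the seat's -y; as it opens it swings towards the seat's -x (at 1.57 it points along -x). It turns stiffly (about 1 N at the knob, a few N as the cam grips) and stays where it is left.
- lever_knob (a point): centre of the upright black knob at the end of the locking lever: 20 mm diameter, its top 16 mm above this point and its foot 11 mm below, where it stands on a steel arm 14 mm wide and 8 mm thick. It is 85 mm from the pivot, at 164 mm above the table. There is free space around and 65 mm below it. Can be pinched from above or pushed.
- lever_pivot (a point): point on the lever's vertical pivot axis, at seat height, 63 mm from the seat's centre along its -x; axes as the seat's. The lever's hub carries a round steel cam (40 mm across, 8 mm eccentric, 1 to 9 mm above seat height) that bounds the open pocket at its -x end. Shutting the lever turns the cam against the block's label end, pushes the block about 2 mm to +x against the fixed jaw and grips it.
- knife: the knife on its grey carriage, parked at the far end of the slideway; fixed. Origin and axes are those of the microtome (on the table under the clamp). The knife edge, 120 mm long along y, lies 165 mm from the origin along +x, 190 mm above the table; its dark holder reaches from 70 mm on the -y side to the slideway, up to 235 mm above the table. Do not touch it.
- cold_plate: cooling plate, white with an aluminium top, 220 mm (x) by 320 mm (y), top 40 mm above the table; origin at the centre of its underside; fixed. The three wax blocks stand on it.
- small_block_a: small wax block of the same make, 41 x 29 x 20 mm, on the cooling plate; origin at the centre of its underside; leave it alone
- small_block_b: another small wax block, 41 x 29 x 20 mm, on the cooling plate; origin at the centre of its underside; leave it alone
- jar_near: glass specimen jar, 75 mm across its lid, 116 mm high, standing on the table on the robot's side of the cooling plate and microtome, nearest the robot; origin at the centre of its underside; leave it alone
Not all that is in view belongs to the job. Leave any red or turquoise look-alike of the part that bears block_mid alone.

How it is judged:
On the way, in this order (a step that is already met when the one before it is completed fails the run):
1. the large block is down on the clamp's seat, label end towards the lever, with the lever still open (z of block_foot in the frame of seat between -0.003 and 0.003 m and x of block_foot in the frame of seat between -0.006 and 0.005 m and y of block_foot in the frame of seat between -0.003 and 0.003 m and angle between the z axis of block_foot and the z axis of seat, either way round below 0.05 rad and x of block_label in the frame of seat below -0.02 m and value of joint clamp_lever above 0.5 rad), for 0.2 s.
2. the lever is swung shut on the seated block (z of block_foot in the frame of seat between -0.003 and 0.003 m and x of block_foot in the frame of seat between -0.006 and 0.005 m and y of block_foot in the frame of seat between -0.003 and 0.003 m and angle between the z axis of block_foot and the z axis of seat, either way round below 0.05 rad and x of block_label in the frame of seat below -0.02 m and value of joint clamp_lever below 0.08 rad), for 0.2 s.
At the end, for the whole second after the job is handed in: the large block rests in the clamp (underside within 3 mm of the seat's height, within 6 mm of the seat's centre lengthwise and 3 mm sideways, level within 0.05 rad), its label end towards the lever, and the lever is shut (under 0.08 rad) (all of step 2 and linear speed of big_block below 0.02 m/s); the robot touches nothing.
It fails at once if the large block is let fall (more than about a centimetre) (contact force between the fingers and big_block below 0.05 N and linear speed of big_block above 0.45 m/s).
It fails at once if the knife or its carriage is touched (contact force between anything else and knife above 1 N).
It fails at once if a small wax block or the jar is moved by more than 20 mm (distance of any of small_block_a, small_block_b, jar_near from where it was at the start of the episode above 0.02 m).
It also fails if it takes over 48 s, if anything falls off the work surface, if the arm or the gripper's body presses on something with over 40 N, if the wrist force passes 120 N, or if a joint passes its speed limit or range.

ROBOT

A 6-joint arm with a two-finger parallel gripper is mounted at the origin on the work surface. World frame = base frame: x ahead of the robot, y to its left, z up, the work surface at z = 0. Lengths are in m, angles in rad, forces in N, time in s.
With the tool pointing down it reaches from about 0.35 to 0.975 m from the base axis. Payload 4.9 kg.
Tool frame: the origin (TCP) lies at the very end of the fingers, on their centre line; the grasp point (between the pads) lies 19 mm behind it; x points along the fingers, y is the direction in which the jaws open and shut, and the axes are right-handed (so a half turn about x gives the same grasp; the last joint's range is limited). The gripper opens to 85 mm and grips with 20 to 120 N. Pads are 22 mm wide; open, the fingers measure 114 mm over their backs; the gripper's body (76 mm by 85 mm) begins 54 mm behind the grasp point. The pads swing forward as they close: fully open they stand 13 mm farther back than shut.
Start: joints at [1.079, 0.053, 1.613, -0, 1.476, -0.119], TCP at [0.228, 0.582, 0.231] pointing down, gripper open.
Joint ranges: [-3.01, 3.01], [-1.01, 2.22], [0.06, 2.58], [-1.02, 4.17], [0.09, 2.62], [-3.14, 3.14]. Speed limits (rad/s): [2.57, 2.57, 3.14, 3.14, 3.14, 3.14].

INTERFACE

Orientations are given as a rotation vector (axis times angle).
In Python, from station import ctrl, get_image, calibration, finish_job, search_frame, cut_out, mark_of gives the robot as it stands. The module is installed in compiled form; this text tells all that it offers.
- The arm moves only by the tool arm_command, never from a script. Its argument "plan" is a list that holds one entry, the list of rows, each a list of 7 numbers: the shift along the tool's x, y, z in m, then the turn, a rotation vector about the tool's x, y, z in degrees, then the finger opening in m, from 0 to 0.0854. A call has 1 to 20 rows; each row shifts and turns the pose as measured when the row begins, along the tool's axes as they then stand; what a row does not reach is not made up. A row lasts 1/12 s, in which the tool goes at most 41.7 mm and 7.16 degrees, less where a joint would pass 70% of its speed; a pose out of reach is approached as far as the arm can. A call with a gripper value outside its range is refused whole. The fingers move at their own pace and stop on an object; "squeeze" is the grip in N (left out, the last holds). Time passes only in rows, so rows that do not move let the fingers close. It gives the time, the measured TCP pose, the force and the opening at its end, in the units of the state.
- ctrl.get_obs(): the state, without advancing time (a new reading comes with each control period).
- get_image(name): name is "scene" or "top" or "wrist"; returns the picture (480x640x3 uint8, red, green, blue); there is no depth.
- calibration(name): a dict with "fx", "fy", "cx", "cy" (pixels), "cam_to_world" (4x4, takes a point from camera to world coordinates); the wrist camera has in their place "hand_eye" (4x4, takes a point from camera to tool coordinates, whose origin is the TCP and whose axes are the tool frame's). Camera axes: x right, y down, z forward; pixel columns grow to the right and rows downward; lengths in m; the calibration is good to about 2 mm. A picture is of the moment at which its call begins: read the wrist's pose just before it. calibration takes no time and is no camera call.
- finish_job(): hands the job in, once; it reports no verdict.
Trained networks look in the newest picture that a camera, given by its name, has taken for a name from the list of things; names that differ only in an ending like _2 or _b are one class to them, and where a whole thing is asked for, a point or a joint stands for the part that bears it (a point fixed in the world has none). Each returns a list of dicts, best first, with "conf" (0 to 1); they miss things now and then, are a little off and sometimes report something else, mostly with a low value. They report only what shows in the picture. A call takes as long as a camera call. They do not tell look-alikes from the thing itself.
- search_frame(camera, thing): "at" ([x, y, z] in m, in the coordinates of the camera as it stood for that picture, good to about 4 mm: the middle of the surface that is visible of it).
- cut_out(camera, thing): "mask" (480x640 bool, what is visible of it).
- mark_of(camera, thing): "at" ([x, y, z] in m, in the coordinates of the camera as it stood for that picture, good to about 4 mm: a listed point, or the origin of a listed thing).
The state is a dict: "t": time; "q": joint angles; "dq": joint speeds; "effort": joint torques, N m; "tool_pos": TCP position; "tool_rot": TCP orientation; "contact_force": force on the tool from outside, world axes, zero at the start; "wrist_torque": the same for the moment, N m; "opening": finger opening in m.
Only numpy, scipy, OpenCV 4.12 (cv2) and the standard library are available. Lean on these libraries where they do the work, as an engineer would, in place of code of your own. Each camera call takes 0.05 s, during which the arm holds its last target. There are 200 camera calls.

## Working session

There is one attempt and no reset: what is moved stays moved. The work goes in short steps, Python scripts to look and compute and a tool call to move; the robot and the scene stay as the last step left them, time stands still between calls to the robot, and variables do not carry over. Pictures are saved under pics/ and viewed, about 8 in all and at most 12, crops included, and the job is handed in when it is done.

Besides the shell and the picture viewer there is one more tool, called after "Call:" as a command line: name --argument value ..., lists and objects as JSON in quotes. arm_command: Moves the arm, as the interface text tells. Its arguments: {"type":"object","properties":{"plan":{"type":"array","items":{"type":"array","items":{"type":"array","items":{"type":"number"}}}},"squeeze":{"type":"number"}},"required":["plan"]}

```bash
mkdir -p pics; cat > h.py <<'E'
import numpy as np, cv2
from scipy.spatial.transform import Rotation as R
from station import ctrl,get_image,calibration,finish_job,search_frame,cut_out,mark_of
def c2w(cam,obs=None):
    c=calibration(cam)
    if cam!='wrist': return np.array(c['cam_to_world'])
    o=obs or ctrl.get_obs(); T=np.eye(4); T[:3,:3]=R.from_rotvec(o['tool_rot']).as_matrix(); T[:3,3]=o['tool_pos']
    return T@np.array(c['hand_eye'])
def w(T,p): return (T@np.r_[p,1])[:3]
def pix(cam,T,P):
    c=calibration(cam); p=np.linalg.inv(T)@np.r_[P,1]; return np.array([c['fx']*p[0]/p[2]+c['cx'],c['fy']*p[1]/p[2]+c['cy']])
def plane(cam,T,uv,z):
    c=calibration(cam); d=T[:3,:3]@np.array([(uv[0]-c['cx'])/c['fx'],(uv[1]-c['cy'])/c['fy'],1]); o=T[:3,3]; return o+d*(z-o[2])/d[2]
def save(n,im): cv2.imwrite('pics/'+n,cv2.cvtColor(im,cv2.COLOR_RGB2BGR))
E
python3 - <<'E'
from h import *
np.set_printoptions(precision=4,suppress=True)
o=ctrl.get_obs();print(o)
for cam in ['scene','top']:
    save(cam+'0.png',get_image(cam)); T=c2w(cam); print(cam,T[:3])
    for n in ['block_mid','block_label','seat','corner_guide','fixed_jaw','lever_knob','lever_pivot','microtome','knife','cold_plate','small_block_a','jar_near']:
        for d in mark_of(cam,n)[:3]:
            p=w(T,d['at']);print(n,round(d['conf'],2),p,pix(cam,T,p).round())
E
```

```text
{'t': 0.0, 'q': array([ 1.079 ,  0.0534,  1.6143,  0.    ,  1.476 , -0.119 ]), 'dq': array([ 0.0014, -0.0016, -0.0009, -0.0007, -0.0005, -0.    ]), 'effort': array([ -0.0007, -39.3686, -37.0173,  -0.0002,   0.0071,  -0.    ]), 'tool_pos': array([0.2273, 0.5815, 0.2301]), 'tool_rot': array([ 0.291 ,  1.5516, -0.294 ]), 'contact_force': array([ 0.2571, -1.0445, -0.819 ]), 'wrist_torque': array([ 0.0471,  0.0016, -0.0055]), 'opening': 0.08518887875731884}
scene [[ 0.9031  0.3487 -0.2506  0.8087]
 [ 0.4292 -0.7527  0.4993 -0.7844]
 [-0.0146 -0.5585 -0.8294  1.2483]]
block_mid 0.69 [ 0.2264 -0.3297  0.0188] [181. 302.]
block_mid 0.64 [ 0.5789 -0.2307  0.0652] [336. 316.]
block_label 0.76 [ 0.5479 -0.2531  0.0563] [319. 320.]
block_label 0.75 [ 0.2466 -0.5279  0.0126] [140. 380.]
block_label 0.61 [ 0.2317 -0.3678  0.0133] [174. 317.]
seat 0.57 [0.6117 0.1889 0.1467] [420. 165.]
corner_guide 0.77 [0.6395 0.2117 0.1449] [434. 162.]
fixed_jaw 0.8 [0.6481 0.1826 0.1495] [434. 170.]
fixed_jaw 0.74 [ 0.5511 -0.2502  0.0562] [321. 320.]
lever_knob 0.93 [0.4582 0.1984 0.1633] [364. 138.]
lever_piv
[... 884 characters left out ...]
69] [179. 168.]
corner_guide 0.8 [0.6411 0.2081 0.1446] [170. 155.]
corner_guide 0.32 [ 0.3727 -0.0048  0.0003] [269. 282.]
fixed_jaw 0.84 [0.6514 0.1814 0.1442] [182. 151.]
lever_knob 0.66 [0.4626 0.1984 0.1633] [167. 231.]
lever_pivot 0.89 [0.5475 0.1894 0.146 ] [176. 195.]
lever_pivot 0.68 [ 0.5772 -0.2255  0.061 ] [361. 193.]
lever_pivot 0.36 [0.4616 0.1989 0.166 ] [167. 231.]
microtome 0.75 [0.6084 0.1837 0.001 ] [194. 188.]
knife 0.23 [ 0.3717 -0.0048 -0.0008] [269. 283.]
cold_plate 0.79 [ 0.5392 -0.2242 -0.0024] [358. 216.]
small_block_a 0.6 [ 0.5081 -0.1278  0.0417] [320. 224.]
small_block_a 0.5 [ 0.5015 -0.3066  0.044 ] [395. 226.]
jar_near 0.63 [ 0.3729 -0.0056  0.0007] [269. 282.]
```

View pics/scene0.png

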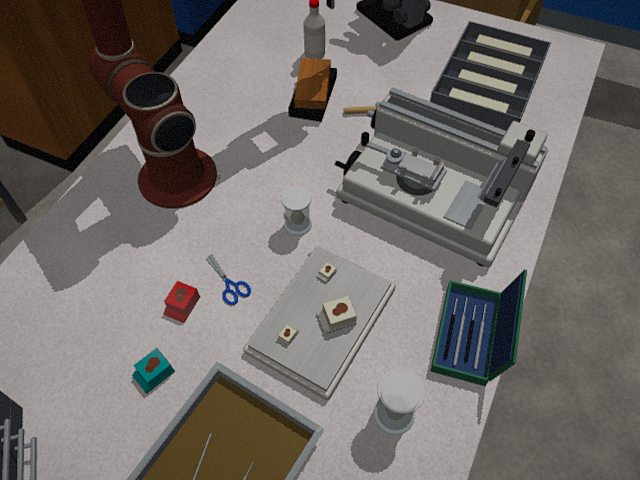

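View pics/top0.png

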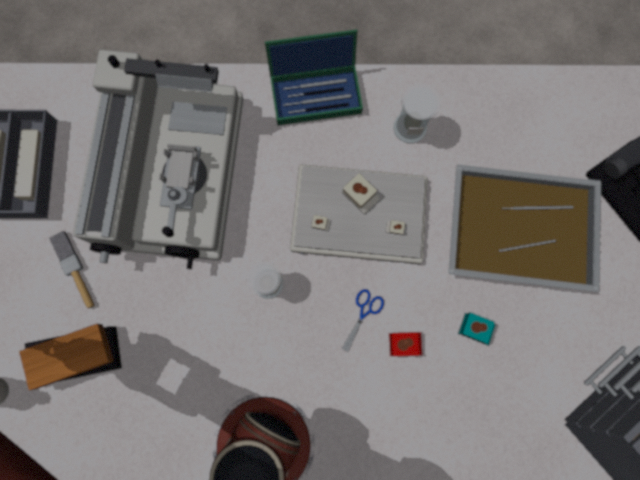

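The scene matches the list: the microtome is at upper right (scene px 430,170), the large block on the plate at (336,316), and red and turquoise look-alikes at (181,302) and (150,370), which I'll ignore. The networks agree on the block, seat and lever to within a few mm. Next I plan a wrist look at the clamp, then one at the block.

```bash
cat >> h.py <<'E'
def go(target,yaw,n=None,grip=0.085,roty=None,dry=False):
    """print rows (tool down, tool y at world angle yaw) from present pose to target"""
    o=ctrl.get_obs(); Rc=R.from_rotvec(o['tool_rot']).as_matrix(); p=o['tool_pos']
    y=np.array([np.cos(yaw),np.sin(yaw),0]); x=np.array([0,0,-1.]); Rt=np.c_[x,y,np.cross(x,y)]
    dR=R.from_matrix(Rc.T@Rt).as_rotvec(degrees=True); d=np.array(target)-p
    if n is None: n=int(max(np.ceil(np.linalg.norm(d)/.035),np.ceil(np.linalg.norm(dR)/6),1))
    print('now',p.round(4),'yaw',np.arctan2(Rc[1,1],Rc[0,1]).round(3),'tilt',np.degrees(np.arccos(-Rc[2,0])).round(2),'t',o['t'],'d',d.round(4),'dR',dR.round(2),'n',n)
    Rk=Rc; step=R.from_rotvec(dR/n,degrees=True).as_matrix(); rows=[]
    for k in range(n):
        s=Rk.T@(d/n); rows.append([*(float(round(v,4)) for v in s),*(float(round(v,2)) for v in dR/n),grip]); Rk=Rk@step
    print(rows)
E
python3 - <<'E'
from h import *
print(np.round(calibration('wrist')['hand_eye'],3),calibration('wrist')['fx'])
o=ctrl.get_obs();print(R.from_rotvec(o['tool_rot']).as_matrix().round(3))
go([0.56,0.187,0.33],1.5)
E
```

```text
[[-0.001 -0.3    0.954 -0.142]
 [ 1.     0.001  0.001  0.   ]
 [-0.001  0.954  0.3   -0.076]
 [ 0.     0.     0.     1.   ]] 407.7824410079222
[[-0.     0.364  0.931]
 [ 0.     0.931 -0.364]
 [-1.    -0.    -0.   ]]
now [0.2276 0.5821 0.2313] yaw 1.198 tilt 0.0 t 1.3 d [ 0.3324 -0.3951  0.0987] dR [-17.3  -0.    0. ] n 16
[[-0.0062, -0.0154, 0.0283, -1.08, -0.0, 0.0, 0.085], [-0.0062, -0.016, 0.028, -1.08, -0.0, 0.0, 0.085], [-0.0062, -0.0165, 0.0277, -1.08, -0.0, 0.0, 0.085], [-0.0062, -0.017, 0.0274, -1.08, -0.0, 0.0, 0.085], [-0.0062, -0.0175, 0.0271, -1.08, -0.0, 0.0, 0.085], [-0.0062, -0.018, 0.0268, -1.08, -0.0, 0.0, 0.085], [-0.0062, -0.0185, 0.0264, -1.08, -0.0, 0.0, 0.085], [-0.0062, -0.019, 0.0261, -1.08, -0.0, 0.0, 0.085], [-0.0062, -0.0195, 0.0257, -1.08, -0.0, 0.0, 0.085], [-0.0062, -0.02, 0.0253, -1.08, -0.0, 0.0, 0.085], [-0.0062, -0.0205, 0.0249, -1.08, -0.0, 0.0, 0.085], [-0.0062, -0.0209, 0.0246, -1.08, -0.0, 0.0, 0.085], [-0.0062, -0.0214, 0.0242, -1.08, -0.0, 0.0, 0.085], [-0.0062, -0.0219, 0.0237, -1.08, -0.0, 0.0, 0.085], [-0.0062, -0.0223, 0.0233, -1.08, -0.0, 0.0, 0.085], [-0.0062, -0.0227, 0.0229, -1.08, -0.0, 0.0, 0.085]]
```

Call:
arm_command --plan '[[[-0.02, -0.016, 0.028, -1.1, 0, 0, 0.085], [-0.02, -0.016, 0.028, -1.1, 0, 0, 0.085], [-0.02, -0.016, 0.028, -1.1, 0, 0, 0.085], [-0.01, -0.017, 0.028, -1.1, 0, 0, 0.085], [0, -0.017, 0.027, -1.1, 0, 0, 0.085], [0, -0.018, 0.027, -1.1, 0, 0, 0.085], [0, -0.018, 0.027, -1.1, 0, 0, 0.085], [0, -0.019, 0.026, -1.1, 0, 0, 0.085], [0, -0.02, 0.026, -1.1, 0, 0, 0.085], [0, -0.02, 0.025, -1.1, 0, 0, 0.085], [0, -0.02, 0.025, -1.1, 0, 0, 0.085], [0, -0.021, 0.025, -1.1, 0, 0, 0.085], [0, -0.021, 0.024, -1.1, 0, 0, 0.085], [0, -0.022, 0.024, -1.1, 0, 0, 0.085], [0, -0.022, 0.023, -1.1, 0, 0, 0.085], [0, -0.022, 0.023, -1.1, 0, 0, 0.085], [0, 0, 0, 0, 0, 0, 0.085], [0, 0, 0, 0, 0, 0, 0.085]]]'

```text
t: 2.8
tool_pos: [0.5811, 0.1739, 0.3064]
tool_rot: [0.036, 1.565, -0.035]
contact_force: [0.7, 1.5, -0.1]
opening: 0.085
```

```bash
cat > look.py <<'E'
from h import *
import sys
np.set_printoptions(precision=4,suppress=True)
o=ctrl.get_obs();print(o['t'],o['tool_pos'],R.from_rotvec(o['tool_rot']).as_matrix()[:,1]); T=c2w('wrist',o); im=get_image('wrist'); 
for n in sys.argv[2:]:
    for d in mark_of('wrist',n)[:2]:
        p=w(T,d['at']);u=pix('wrist',T,p);print(n,round(d['conf'],2),p,u.round())
save(sys.argv[1],im); np.save('T_'+sys.argv[1][:-4],T)
E
python3 look.py seat1.png seat corner_guide fixed_jaw lever_pivot lever_knob microtome; python3 -c "
from h import *
go([0.55,-0.26,0.25],2.3)"
```

```text
2.8 [0.5811 0.1739 0.3064] [0.0455 0.999  0.001 ]
seat 0.44 [0.6437 0.2107 0.1446] [358. 283.]
corner_guide 0.79 [0.6429 0.2112 0.1456] [359. 282.]
fixed_jaw 0.92 [0.6486 0.1811 0.147 ] [322. 291.]
fixed_jaw 0.46 [0.6108 0.1825 0.0003] [318. 204.]
lever_pivot 0.56 [0.5462 0.1887 0.1444] [328. 163.]
lever_knob 0.56 [0.4621 0.1989 0.1649] [341.  33.]
microtome 0.61 [0.6112 0.1858 0.0036] [321. 205.]
microtome 0.16 [0.5455 0.1894 0.143 ] [328. 162.]
now [0.58   0.176  0.3068] yaw 1.529 tilt 0.39 t 3.15 d [-0.03   -0.436  -0.0568] dR [-44.16   0.39   0.1 ] n 13
[[0.0043, -0.0336, -0.0009, -3.4, 0.03, 0.01, 0.085], [0.0043, -0.0335, -0.0029, -3.4, 0.03, 0.01, 0.085], [0.0043, -0.0333, -0.0049, -3.4, 0.03, 0.01, 0.085], [0.0043, -0.0329, -0.0069, -3.4, 0.03, 0.01, 0.085], [0.0043, -0.0324, -0.0088, -3.4, 0.03, 0.01, 0.085], [0.0043, -0.0319, -0.0107, -3.4, 0.03, 0.01, 0.085], [0.0043, -0.0312, -0.0126, -3.4, 0.03, 0.01, 0.085], [0.0043, -0.0304, -0.0144, -3.4, 0.03, 0.01, 0.085], [0.0043, -0.0295, -0.0162, -3.4, 0.03, 0.01, 0.085], [0.0043, -0.0285, -0.0179, -3.4, 0.03, 0.01, 0.085], [0.0043, -0.0274, -0.0195, -3.4, 0.03, 0.01, 0.085], [0.0044, -0.0262, -0.0211, -3.4, 0.03, 0.01, 0.085], [0.0044, -0.0249, -0.0226, -3.4, 0.03, 0.01, 0.085]]
```

View pics/seat1.png

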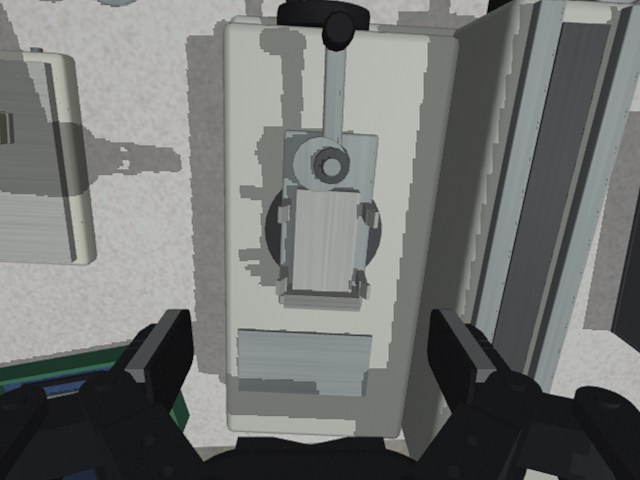

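```bash
python3 - <<'E'
from h import *
im=cv2.imread('pics/seat1.png'); c=im[120:330,230:420]; cv2.imwrite('pics/seat1c.png',cv2.resize(c,None,fx=2.85,fy=2.85,interpolation=cv2.INTER_CUBIC))
T=np.load('T_seat1.npy')
# overlay predictions for seat hypothesis
yaw=-0.068; s=np.array([.6097,.1845,.145]); Rz=R.from_euler('z',yaw).as_matrix()
for k,v in dict(piv=[-.063,0,0],jawL=[.040,.0285,0],jawR=[.040,-.0285,0],g1=[.029,.0285,.017],g2=[.029,-.0285,.017],g3=[-.029,.0285,.017],g4=[-.029,-.0285,.017],jt=[.04,0,.018]).items():
    u=pix('wrist',T,s+Rz@np.array(v)); print(k,u.round(1),((u-[230,120])*2.85).round())
E
```

```text
piv [327.7 164.3] [279. 126.]
jawL [358.  291.8] [365. 490.]
jawR [288.2 290.3] [166. 485.]
g1 [361.3 288.4] [374. 480.]
g2 [287.3 286.9] [163. 476.]
g3 [366.3 215.5] [388. 272.]
g4 [287.8 213.8] [165. 267.]
jt [323.9 301.2] [268. 516.]
```

View pics/seat1c.png

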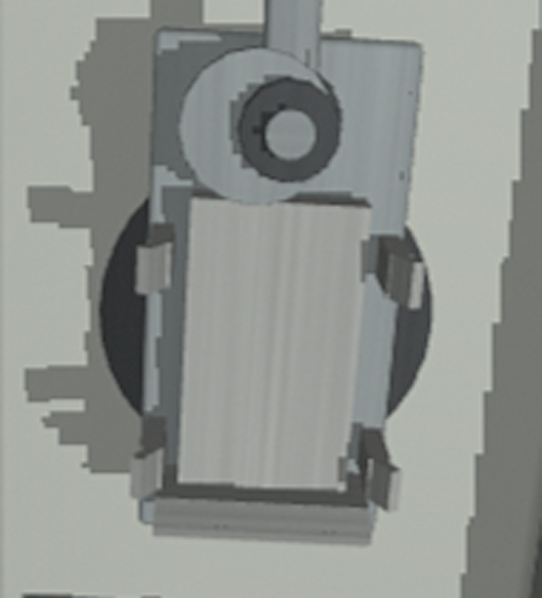

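Call:
arm_command --plan '[[[0.004, -0.034, -0.001, -3.4, 0, 0, 0.085], [0.004, -0.033, -0.003, -3.4, 0, 0, 0.085], [0.004, -0.033, -0.005, -3.4, 0, 0, 0.085], [0.004, -0.033, -0.007, -3.4, 0, 0, 0.085], [0.004, -0.032, -0.009, -3.4, 0, 0, 0.085], [0.004, -0.032, -0.011, -3.4, 0, 0, 0.085], [0.004, -0.031, -0.013, -3.4, 0, 0, 0.085], [0.004, -0.03, -0.014, -3.4, 0, 0, 0.085], [0.004, -0.03, -0.016, -3.4, 0, 0, 0.085], [0.004, -0.028, -0.018, -3.4, 0, 0, 0.085], [0.004, -0.027, -0.02, -3.4, 0, 0, 0.085], [0.004, -0.026, -0.021, -3.4, 0, 0, 0.085], [0.004, -0.025, -0.023, -3.4, 0, 0, 0.085], [0, 0, 0, 0, 0, 0, 0.085], [0, 0, 0, 0, 0, 0, 0.085]]]'

```text
t: 4.4
tool_pos: [0.5581, -0.2659, 0.2548]
tool_rot: [-0.622, 1.465, 0.614]
contact_force: [0.2, 0.4, -1.1]
opening: 0.0851
```

```bash
python3 look.py blk1.png block_mid block_label block_foot small_block_a
```

```text
4.4 [ 0.5581 -0.2659  0.2548] [-0.7119  0.7022 -0.01  ]
block_mid 0.94 [ 0.5803 -0.2244  0.0646] [328. 252.]
block_label 0.8 [ 0.5535 -0.2508  0.0541] [329. 206.]
small_block_a 0.85 [ 0.5107 -0.1346  0.0379] [447. 257.]
small_block_a 0.59 [ 0.5009 -0.3067  0.0408] [328. 113.]
```

View pics/blk1.png

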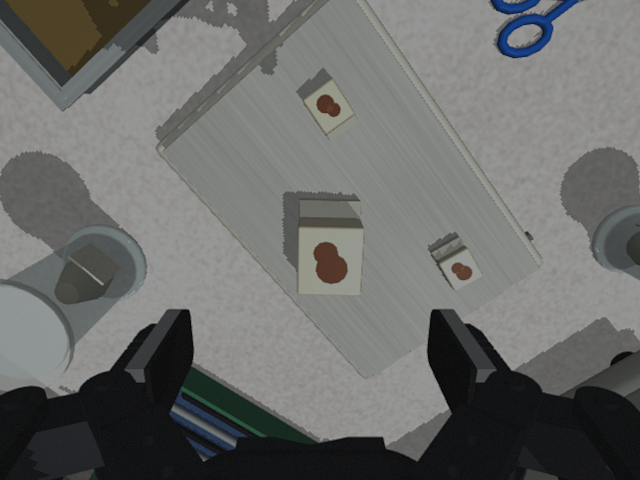

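```bash
python3 - <<'E'
from h import *
np.set_printoptions(precision=4,suppress=True)
T=np.load('T_blk1.npy'); P=np.array([plane('wrist',T,u,.084) for u in [(299,227),(363,227),(361,295),(298,295)]]); print(P)
print('sides',np.linalg.norm(P[1]-P[0]),np.linalg.norm(P[2]-P[1]))
v=(P[3]+P[2]-P[0]-P[1])/2; yb=np.arctan2(v[1],v[0]); v2=(P[0]+P[3]-P[1]-P[2])/2
print('yaw',yb, 'from width',np.arctan2(v2[1],v2[0])+0, 'wax centre',P.mean(0))
# wax top is at +x: 76/2-61/2=7.5mm (if label slant leaves 61mm)
e=np.array([np.cos(yb),np.sin(yb),0]); print('block centre',P.mean(0)-.0075*e)
go([*(P.mean(0)-.0075*e)[:2],.10],yb+np.pi/2)
T=np.load('T_seat1.npy'); Q=np.array([plane('wrist',T,np.array(u)/2.85+[230,120],.145) for u in [(191,198),(370,205),(350,489),(178,485)]]); print(Q)
a=(Q[2]+Q[3]-Q[0]-Q[1])/2; b=(Q[1]-Q[0]+Q[2]-Q[3])/2; print('seat yaw',np.arctan2(a[1],a[0]),np.arctan2(b[1],b[0])-np.pi/2,'len',np.linalg.norm(a),np.linalg.norm(b),'centre',Q.mean(0))
G=np.array([plane('wrist',T,np.array(u)/2.85+[230,120],.162) for u in [(153,268),(418,282),(393,487),(138,480)]]);print('guides',G, G.mean(0))
J=[plane('wrist',T,np.array(u)/2.85+[230,120],.163) for u in [(153,520),(370,525)]];print('jaw top',J)
E
```

```text
[[ 0.578  -0.2615  0.084 ]
 [ 0.5414 -0.2257  0.084 ]
 [ 0.583  -0.1824  0.084 ]
 [ 0.6212 -0.2196  0.084 ]]
sides 0.05116596921791426 0.06007508938068369
yaw 0.7880624696021582 from width -0.7738433688849794 wax centre [ 0.5809 -0.2223  0.084 ]
block centre [ 0.5756 -0.2276  0.084 ]
now [ 0.5586 -0.2641  0.2554] yaw 2.366 tilt 0.94 t 4.65 d [ 0.017   0.0364 -0.1554] dR [0.44 0.7  0.64] n 5
[[0.0311, 0.003, 0.0072, 0.09, 0.14, 0.13, 0.085], [0.0311, 0.003, 0.0073, 0.09, 0.14, 0.13, 0.085], [0.0311, 0.0029, 0.0073, 0.09, 0.14, 0.13, 0.085], [0.0311, 0.0028, 0.0074, 0.09, 0.14, 0.13, 0.085], [0.0311, 0.0028, 0.0075, 0.09, 0.14, 0.13, 0.085]]
[[0.5647 0.165  0.145 ]
 [0.5687 0.2123 0.145 ]
 [0.6512 0.206  0.145 ]
 [0.6477 0.1568 0.145 ]]
seat yaw -0.08795353869135607 -0.0776872846333736 len 0.08307633719538275 0.04839494544624192 centre [0.6081 0.185  0.145 ]
guides [[0.5789 0.1551 0.162 ]
 [0.5856 0.2225 0.162 ]
 [0.6429 0.216  0.162 ]
 [0.6377 0.1472 0.162 ]] [0.6113 0.1852 0.162 ]
jaw top [array([0.6493, 0.1506, 0.163 ]), array([0.6535, 0.2096, 0.163 ])]
```

Block centre is ≈(0.577, -0.226) with yaw 0.79, and the label (px 330,208) faces -x. The clamp is open with the lever straight back and the pocket empty. I'll descend to the block next.

Call:
arm_command --plan '[[[0.031, 0.003, 0.008, 0.1, 0.1, 0.1, 0.085], [0.031, 0.003, 0.008, 0.1, 0.1, 0.1, 0.085], [0.031, 0.003, 0.008, 0.1, 0.1, 0.1, 0.085], [0.031, 0.003, 0.008, 0.1, 0.1, 0.1, 0.085], [0.031, 0.003, 0.008, 0.1, 0.1, 0.1, 0.085], [0, 0, 0, 0, 0, 0, 0.085], [0, 0, 0, 0, 0, 0, 0.085]]]'

```text
t: 5.23
tool_pos: [0.5842, -0.2177, 0.1036]
tool_rot: [-0.631, 1.467, 0.611]
contact_force: [0.4, -0.5, 1.6]
opening: 0.0849
```

```bash
python3 look.py blk2.png block_mid block_label; python3 -c "
from h import *
go([.577,-.226,.045],.79+np.pi/2)"
```

```text
5.2333 [ 0.5842 -0.2177  0.1036] [-0.7146  0.6993 -0.0163]
block_mid 0.84 [ 0.58   -0.2265  0.064 ] [306. 255.]
block_label 0.97 [ 0.5537 -0.2524  0.0548] [308. 174.]
now [ 0.5849 -0.2193  0.1056] yaw 2.365 tilt 1.21 t 5.3833 d [-0.0079 -0.0067 -0.0606] dR [0.27 0.44 1.13] n 2
[[0.0302, 0.0011, -0.0054, 0.14, 0.22, 0.56, 0.085], [0.0303, 0.0007, -0.0053, 0.14, 0.22, 0.56, 0.085]]
```

Call:
arm_command --plan '[[[0.02, 0, -0.003, 0.1, 0.2, 0.4, 0.085], [0.02, 0, -0.003, 0.1, 0.2, 0.4, 0.085], [0.018, 0, -0.003, 0.1, 0.1, 0.3, 0.085], [0, 0, 0, 0, 0, 0, 0.085], [0, 0, 0, 0, 0, 0, 0.085]]]'

```text
t: 5.8
tool_pos: [0.585, -0.2322, 0.0545]
tool_rot: [-0.626, 1.472, 0.602]
contact_force: [0.1, -0.4, -0.4]
opening: 0.0855
```

```bash
python3 -c "
from h import *
go([.5787,-.2262,.045],.79+np.pi/2)"
```

```text
now [ 0.585  -0.2322  0.0545] yaw 2.358 tilt 1.04 t 5.8 d [-0.0063  0.006  -0.0095] dR [-0.18  0.19  1.03] n 1
[[0.0094, 0.0088, -0.0002, -0.18, 0.19, 1.03, 0.085]]
```

Call:
arm_command --plan '[[[0.004, 0.005, 0, 0, 0.1, 0.6, 0.085], [0.004, 0.004, 0, 0, 0.1, 0.5, 0.085], [0, 0, 0, 0, 0, 0, 0.085]]]'

```text
t: 6.05
tool_pos: [0.5796, -0.2269, 0.0487]
tool_rot: [-0.615, 1.481, 0.613]
contact_force: [0.1, 0.3, -0.2]
opening: 0.0849
```

```bash
python3 -c "
from h import *
go([.5787,-.2262,.045],.79+np.pi/2)
print(ctrl.get_obs()['contact_force'])"
```

```text
now [ 0.5796 -0.2269  0.0487] yaw 2.356 tilt 0.08 t 6.05 d [-0.0009  0.0007 -0.0037] dR [-0.25  0.04  0.07] n 1
[[0.0037, 0.0011, -0.0001, -0.25, 0.04, 0.07, 0.085]]
[ 0.11716615  0.29796165 -0.2153799 ]
```

Good. Closing gently, then a small lift.

Call:
arm_command --plan '[[[0.004, 0.001, 0, 0, 0, 0, 0.085], [0, 0, 0, 0, 0, 0, 0.07], [0, 0, 0, 0, 0, 0, 0.06], [0, 0, 0, 0, 0, 0, 0.05], [0, 0, 0, 0, 0, 0, 0.05], [0, 0, 0, 0, 0, 0, 0.045], [0, 0, 0, 0, 0, 0, 0.045], [0, 0, 0, 0, 0, 0, 0.045], [0, 0, 0, 0, 0, 0, 0.045]]]' --squeeze 35

```text
t: 6.8
tool_pos: [0.5799, -0.2261, 0.0464]
tool_rot: [-0.617, 1.479, 0.612]
contact_force: [-0.7, 0.3, -0.3]
opening: 0.0537
```

```bash
python3 -c "
from h import *
go([.5787,-.2262,.30],.79+np.pi/2,n=9,grip=.045)
print(ctrl.get_obs()['contact_force'],ctrl.get_obs()['opening'])"
```

```text
now [ 0.5799 -0.2261  0.0464] yaw 2.357 tilt 0.26 t 6.8 d [-1.200e-03 -1.000e-04  2.536e-01] dR [-0.2   0.1   0.24] n 9
[[-0.0282, -0.0, -0.0001, -0.02, 0.01, 0.03, 0.045], [-0.0282, -0.0, -0.0001, -0.02, 0.01, 0.03, 0.045], [-0.0282, -0.0, -0.0001, -0.02, 0.01, 0.03, 0.045], [-0.0282, 0.0, -0.0001, -0.02, 0.01, 0.03, 0.045], [-0.0282, 0.0, -0.0001, -0.02, 0.01, 0.03, 0.045], [-0.0282, 0.0, -0.0001, -0.02, 0.01, 0.03, 0.045], [-0.0282, 0.0, -0.0001, -0.02, 0.01, 0.03, 0.045], [-0.0282, 0.0001, -0.0001, -0.02, 0.01, 0.03, 0.045], [-0.0282, 0.0001, -0.0001, -0.02, 0.01, 0.03, 0.045]]
[-0.71464516  0.33709533 -0.27106449] 0.05373940825280339
```

Call:
arm_command --plan '[[[-0.01, 0, 0, 0, 0, 0, 0.045], [-0.02, 0, 0, 0, 0, 0, 0.045], [-0.028, 0, 0, 0, 0, 0, 0.045], [-0.028, 0, 0, 0, 0, 0, 0.045], [-0.028, 0, 0, 0, 0, 0, 0.045], [-0.028, 0, 0, 0, 0, 0, 0.045], [-0.028, 0, 0, 0, 0, 0, 0.045], [-0.028, 0, 0, 0, 0, 0, 0.045], [-0.02, 0, 0, 0, 0, 0, 0.045], [0, 0, 0, 0, 0, 0, 0.045], [0, 0, 0, 0, 0, 0, 0.045]]]'

```text
t: 7.72
tool_pos: [0.576, -0.2242, 0.2756]
tool_rot: [-0.613, 1.483, 0.617]
contact_force: [-0.1, 0.5, -1.8]
opening: 0.0538
```

```bash
python3 - <<'E'
from h import *
np.set_printoptions(precision=4,suppress=True)
o=ctrl.get_obs();T=c2w('wrist',o);im=get_image('wrist');save('held.png',im)
H=np.array(calibration('wrist')['hand_eye'])
for n in ['block_mid','block_label','block_foot']:
    for d in mark_of('wrist',n)[:1]: print(n,d['conf'],'tool',w(H,d['at']),'world',w(T,d['at']))
print(o['contact_force'],o['opening'])
go([.6095,.1848,.235],-.083+np.pi/2,n=18,grip=.045)
E
```

```text
block_label 0.79 tool [-0.0087 -0.0018 -0.0331] world [ 0.554  -0.2489  0.2843]
[-0.0594  0.4862 -1.8195] 0.053765383609143375
now [ 0.575  -0.2237  0.2722] yaw 2.357 tilt 0.46 t 7.9167 d [ 0.0345  0.4085 -0.0372] dR [49.81 -0.31 -0.37] n 18
[[0.0021, 0.0147, 0.0174, 2.77, -0.02, -0.02, 0.045], [0.0021, 0.0155, 0.0167, 2.77, -0.02, -0.02, 0.045], [0.0021, 0.0163, 0.0159, 2.77, -0.02, -0.02, 0.045], [0.0021, 0.017, 0.0151, 2.77, -0.02, -0.02, 0.045], [0.0021, 0.0177, 0.0143, 2.77, -0.02, -0.02, 0.045], [0.0021, 0.0184, 0.0134, 2.77, -0.02, -0.02, 0.045], [0.0021, 0.019, 0.0125, 2.77, -0.02, -0.02, 0.045], [0.0021, 0.0196, 0.0116, 2.77, -0.02, -0.02, 0.045], [0.0021, 0.0202, 0.0106, 2.77, -0.02, -0.02, 0.045], [0.0021, 0.0206, 0.0096, 2.77, -0.02, -0.02, 0.045], [0.0021, 0.0211, 0.0086, 2.77, -0.02, -0.02, 0.045], [0.0021, 0.0215, 0.0076, 2.77, -0.02, -0.02, 0.045], [0.0021, 0.0218, 0.0065, 2.77, -0.02, -0.02, 0.045], [0.0021, 0.0221, 0.0055, 2.77, -0.02, -0.02, 0.045], [0.0021, 0.0223, 0.0044, 2.77, -0.02, -0.02, 0.045], [0.0021, 0.0225, 0.0033, 2.77, -0.02, -0.02, 0.045], [0.0021, 0.0227, 0.0022, 2.77, -0.02, -0.02, 0.045], [0.0021, 0.0227, 0.0011, 2.77, -0.02, -0.02, 0.045]]
```

View pics/held.png

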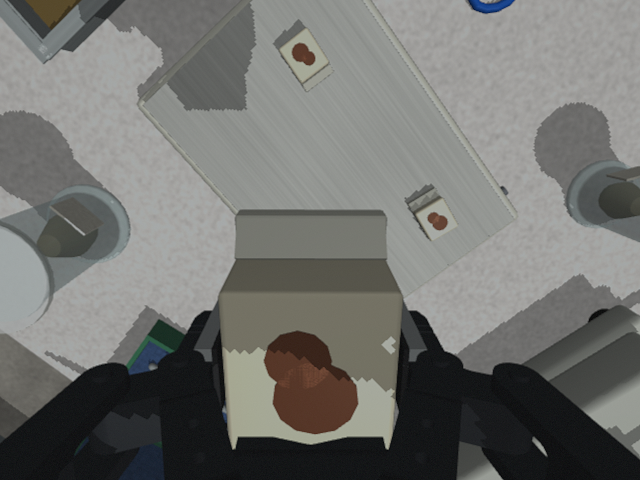

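```bash
python3 - <<'E'
from h import *
np.set_printoptions(precision=4,suppress=True)
c=calibration('wrist');H=np.array(c['hand_eye'])
def ray(u,v,xt):
    d=H[:3,:3]@np.array([(u-c['cx'])/c['fx'],(v-c['cy'])/c['fy'],1]);o=H[:3,3];return o+d*(xt-o[0])/d[0]
for nm,l,r,v,xt in [('wax top',219,403,292,-.038),('label low(0)',236,386,211,.006),('label low(8)',236,386,211,-.002),('labeltop20',235,387,259,-.016),('labeltop22',235,387,259,-.018)]:
    print(nm,ray(l,v,xt),ray(r,v,xt))
E
```

```text
wax top [-0.038  -0.0262 -0.0269] [-0.038   0.0254 -0.027 ]
label low(0) [ 0.006  -0.0284 -0.0393] [ 0.006   0.0278 -0.0394]
label low(8) [-0.002  -0.0269 -0.0413] [-0.002   0.0263 -0.0414]
labeltop20 [-0.016  -0.0255 -0.0285] [-0.016   0.0248 -0.0285]
labeltop22 [-0.018  -0.0251 -0.0292] [-0.018   0.0244 -0.0293]
```

Call:
arm_command --plan '[[[0, 0.015, 0.017, 2.8, 0, 0, 0.045], [0, 0.016, 0.017, 2.8, 0, 0, 0.045], [0, 0.016, 0.016, 2.8, 0, 0, 0.045], [0, 0.017, 0.015, 2.8, 0, 0, 0.045], [0, 0.018, 0.014, 2.8, 0, 0, 0.045], [0, 0.018, 0.013, 2.8, 0, 0, 0.045], [0, 0.019, 0.013, 2.8, 0, 0, 0.045], [0, 0.02, 0.012, 2.8, 0, 0, 0.045], [0, 0.02, 0.011, 2.8, 0, 0, 0.045], [0, 0.021, 0.01, 2.8, 0, 0, 0.045], [0, 0.021, 0.009, 2.8, 0, 0, 0.045], [0.003, 0.021, 0.008, 2.8, 0, 0, 0.045], [0.003, 0.022, 0.006, 2.8, 0, 0, 0.045], [0.005, 0.022, 0.005, 2.8, 0, 0, 0.045], [0.005, 0.022, 0.004, 2.8, 0, 0, 0.045], [0.005, 0.022, 0.003, 2.8, 0, 0, 0.045], [0, 0.022, 0.002, 2.8, 0, 0, 0.045], [0, 0.022, 0.001, 2.8, 0, 0, 0.045], [0, 0, 0, 0, 0, 0, 0.045], [0, 0, 0, 0, 0, 0, 0.045]]]'

```text
t: 9.58
tool_pos: [0.5997, 0.2017, 0.2005]
tool_rot: [0.116, 1.653, -0.11]
contact_force: [0.3, -1.1, -2.0]
opening: 0.0536
```

```bash
python3 -c "
from h import *
go([.6095,.1848,.20],-.083+np.pi/2,grip=.045)
print(ctrl.get_obs()['contact_force'],ctrl.get_obs()['opening'])"
```

```text
now [0.5997 0.2017 0.2005] yaw 1.428 tilt 4.89 t 9.5833 d [ 0.0098 -0.0169 -0.0005] dR [-3.41 -4.89 -0.03] n 1
[[-0.0005, -0.0154, 0.0121, -3.41, -4.89, -0.03, 0.045]]
[ 0.34811774 -1.10471526 -2.03355864] 0.05357297566853035
```

Call:
arm_command --plan '[[[0, -0.005, 0.005, -1.2, -1.8, 0, 0.045], [0, -0.006, 0.005, -1.2, -1.8, 0, 0.045], [0, -0.005, 0.004, -1.0, -1.3, 0, 0.045], [0, 0, 0, 0, 0, 0, 0.045]]]'

```text
t: 9.92
tool_pos: [0.6089, 0.1814, 0.1922]
tool_rot: [0.059, 1.577, -0.064]
contact_force: [0.9, -0.3, -1.9]
opening: 0.0534
```

```bash
python3 -c "
from h import *
go([.612,.1846,.20],-.083+np.pi/2,grip=.045)"; python3 look.py abv.png fixed_jaw corner_guide lever_pivot lever_knob block_label
```

```text
now [0.6089 0.1814 0.1922] yaw 1.492 tilt 0.48 t 9.9167 d [0.0031 0.0032 0.0078] dR [ 0.27 -0.43  0.21] n 1
[[-0.0078, 0.0034, 0.0028, 0.27, -0.43, 0.21, 0.045]]
9.9167 [0.6089 0.1814 0.1922] [ 0.0783  0.9969 -0.0037]
lever_pivot 0.68 [0.5439 0.187  0.1421] [312. 133.]
lever_pivot 0.28 [0.6128 0.1845 0.2089] [320. 344.]
block_label 0.73 [0.5734 0.1864 0.204 ] [317. 233.]
```

View pics/abv.png

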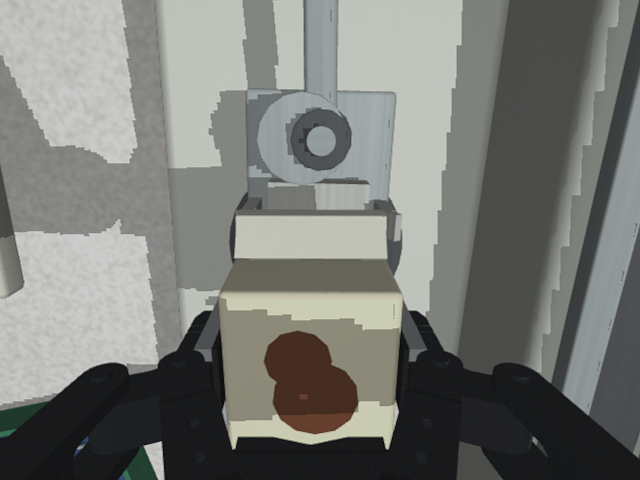

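```bash
python3 - <<'E'
from h import *
np.set_printoptions(precision=4,suppress=True)
T1,T2=np.load('T_seat1.npy'),np.load('T_abv.npy')
for z in (.155,.16,.165,.17,.175): print(z,plane('wrist',T1,(331.8,167),z),plane('wrist',T2,(320.5,141),z))
# seat-plate's rear edge strip and base edges in view 2: base plate (247,90)-(396,93) rear corners
print(plane('wrist',T1,np.array((155,30))/2.85+[230,120],.145),plane('wrist',T1,np.array((422,42))/2.85+[230,120],.145))
print(plane('wrist',T2,(247,90),.145),plane('wrist',T2,(396,93),.145))
# guide tips -x+y visible at right in view 2
print(plane('wrist',T2,(400,213),.162),plane('wrist',T1,np.array((420,255))/2.85+[230,120],.162))
E
```

```text
0.155 [0.5475 0.1912 0.155 ] [0.5469 0.1906 0.155 ]
0.16 [0.5468 0.191  0.16  ] [0.5466 0.1905 0.16  ]
0.165 [0.546  0.1908 0.165 ] [0.5462 0.1904 0.165 ]
0.17 [0.5453 0.1905 0.17  ] [0.5459 0.1904 0.17  ]
0.175 [0.5446 0.1903 0.175 ] [0.5455 0.1903 0.175 ]
[0.5212 0.1583 0.145 ] [0.5272 0.2258 0.145 ]
[0.5233 0.1601 0.145 ] [0.5296 0.2253 0.145 ]
[0.5797 0.2229 0.162 ] [0.5785 0.2229 0.162 ]
```

Call:
arm_command --plan '[[[0.003, 0.002, 0.001, 0.2, -0.3, 0.2, 0.045], [0.004, 0.002, 0.001, 0, -0.2, 0, 0.045], [0, 0, 0, 0, 0, 0, 0.045]]]'

```text
t: 10.47
tool_pos: [0.6126, 0.1875, 0.1866]
tool_rot: [0.066, 1.565, -0.063]
contact_force: [-0.9, 0.8, -2.0]
opening: 0.0536
```

```bash
python3 -c "
from h import *
go([.611,.185,.17],-.086+np.pi/2,grip=.045)"
```

```text
now [0.6126 0.1875 0.1866] yaw 1.489 tilt 0.27 t 10.4667 d [-0.0016 -0.0025 -0.0166] dR [ 0.23  0.25 -0.11] n 1
[[0.0166, -0.0026, -0.0015, 0.23, 0.25, -0.11, 0.045]]
```

Call:
arm_command --plan '[[[0.004, -0.001, -0.001, 0.1, 0.1, 0, 0.045], [0.004, -0.001, -0.001, 0.1, 0.1, 0, 0.045], [0.004, 0, 0, 0, 0, 0, 0.045]]]'

```text
t: 10.72
tool_pos: [0.6108, 0.1862, 0.1744]
tool_rot: [0.069, 1.568, -0.065]
contact_force: [0.2, -0.3, -1.6]
opening: 0.0534
```

```bash
python3 -c "
from h import *
go([.611,.185,.152],-.086+np.pi/2,grip=.045); print(ctrl.get_obs()['contact_force'])"
```

```text
now [0.6108 0.1862 0.1744] yaw 1.486 tilt 0.17 t 10.7167 d [ 0.0002 -0.0012 -0.0224] dR [ 0.06  0.1  -0.13] n 1
[[0.0224, -0.0012, 0.0003, 0.06, 0.1, -0.13, 0.045]]
[ 0.18366092 -0.26356528 -1.55102286]
```

Call:
arm_command --plan '[[[0.003, -0.001, 0, 0, 0, 0, 0.045], [0.003, 0, 0, 0, 0, 0, 0.045], [0.003, 0, 0, 0, 0, 0, 0.045], [0.002, 0, 0, 0, 0, 0, 0.045]]]'

```text
t: 11.05
tool_pos: [0.6099, 0.1848, 0.1607]
tool_rot: [0.068, 1.57, -0.066]
contact_force: [-0.3, -0.3, -2.4]
opening: 0.0536
```

```bash
python3 -c "
from h import *
go([.611,.185,.152],-.086+np.pi/2,grip=.045); print(ctrl.get_obs()['contact_force'],ctrl.get_obs()['wrist_torque'])"
```

```text
now [0.6099 0.1848 0.1607] yaw 1.486 tilt 0.1 t 11.05 d [ 0.0011  0.0002 -0.0087] dR [ 0.04 -0.03 -0.09] n 1
[[0.0087, 0.0003, 0.0011, 0.04, -0.03, -0.09, 0.045]]
[-0.31711698 -0.27431699 -2.36792947] [ 0.01887176 -0.00340828 -0.00326036]
```

Call:
arm_command --plan '[[[0.002, 0, 0.001, 0, 0, 0, 0.045], [0.002, 0, 0, 0, 0, 0, 0.045], [0.002, 0, 0, 0, 0, 0, 0.045]]]'

```text
t: 11.3
tool_pos: [0.6109, 0.1846, 0.1539]
tool_rot: [0.068, 1.57, -0.066]
contact_force: [-0.7, -0.8, -1.1]
opening: 0.0535
```

```bash
python3 -c "
from h import *
go([.611,.185,.151],-.086+np.pi/2,grip=.045); print(ctrl.get_obs()['contact_force'],ctrl.get_obs()['wrist_torque'])"
```

```text
now [0.6109 0.1846 0.1539] yaw 1.485 tilt 0.1 t 11.3 d [ 0.0001  0.0004 -0.0029] dR [ 0.04 -0.04 -0.09] n 1
[[0.0029, 0.0004, 0.0, 0.04, -0.04, -0.09, 0.045]]
[-0.67594104 -0.76268376 -1.11973307] [-0.03898099 -0.07275989  0.07562543]
```

Call:
arm_command --plan '[[[0.002, 0, 0, 0, 0, 0, 0.045], [0.002, 0, 0, 0, 0, 0, 0.045]]]'

```text
t: 11.47
tool_pos: [0.6112, 0.1847, 0.1515]
tool_rot: [0.068, 1.57, -0.066]
contact_force: [-7.1, -0.3, 14.4]
opening: 0.0535
```

```bash
python3 -c "
from h import *
go([.611,.185,.151],-.086+np.pi/2,grip=.045); print(ctrl.get_obs()['contact_force'],ctrl.get_obs()['wrist_torque'])"
```

```text
now [0.6112 0.1847 0.1515] yaw 1.485 tilt 0.09 t 11.4667 d [-0.0002  0.0003 -0.0005] dR [ 0.03 -0.03 -0.08] n 1
[[0.0005, 0.0003, -0.0002, 0.03, -0.03, -0.08, 0.045]]
[-7.05660444 -0.31680939 14.44309054] [-0.47815821  1.14843831 -0.18102018]
```

Call:
arm_command --plan '[[[0.001, 0, -0.002, 0, 0, 0, 0.045], [0.001, 0, 0, 0, 0, 0, 0.045]]]'

```text
t: 11.63
tool_pos: [0.6099, 0.185, 0.1515]
tool_rot: [0.068, 1.568, -0.066]
contact_force: [-3.2, 1.1, 3.6]
opening: 0.0537
```

```bash
python3 -c "
from h import *
go([.611,.185,.151],-.086+np.pi/2,grip=.045); print(ctrl.get_obs()['contact_force'],ctrl.get_obs()['wrist_torque'])"; python3 look.py seated.png block_label lever_pivot lever_knob
```

```text
now [0.6099 0.185  0.1515] yaw 1.485 tilt 0.14 t 11.6333 d [ 0.0011 -0.     -0.0005] dR [ 0.03  0.09 -0.1 ] n 1
[[0.0005, 0.0001, 0.0011, 0.03, 0.09, -0.1, 0.045]]
[-3.17707773  1.06679878  3.58483358] [-0.16959868  0.44606844 -0.04506185]
11.6333 [0.6099 0.185  0.1515] [0.0854 0.9963 0.0018]
block_label 0.67 [0.5764 0.1897 0.1588] [315. 235.]
lever_pivot 0.75 [0.5433 0.19   0.1427] [308. 134.]
```

View pics/seated.png

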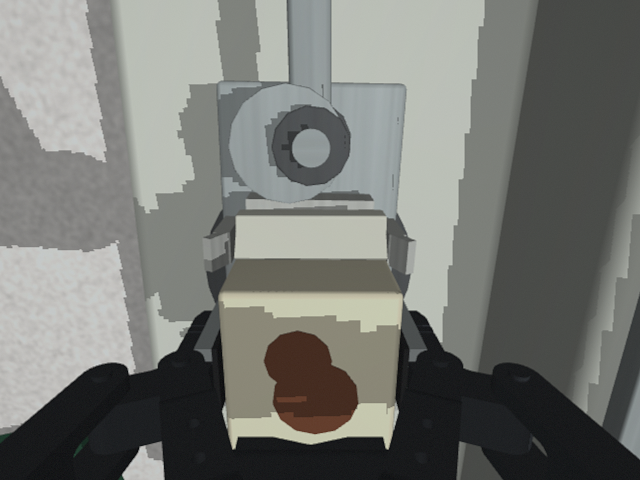

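Call:
arm_command --plan '[[[0, 0, -0.001, 0, 0, 0, 0.05], [0, 0, 0, 0, 0, 0, 0.056], [0, 0, 0, 0, 0, 0, 0.06], [0, 0, 0, 0, 0, 0, 0.066], [0, 0, 0, 0, 0, 0, 0.07], [0, 0, 0, 0, 0, 0, 0.07]]]'

```text
t: 12.33
tool_pos: [0.6096, 0.1851, 0.1499]
tool_rot: [0.069, 1.566, -0.065]
contact_force: [-0.0, 0.5, 0.4]
opening: 0.0702
```

```bash
python3 -c "
from h import *
go([.61,.185,.225],-.086+np.pi/2,grip=.07); print(ctrl.get_obs()['contact_force'],ctrl.get_obs()['opening'])"; python3 look.py rel.png block_label lever_pivot block_mid
```

```text
now [0.6096 0.1851 0.1499] yaw 1.485 tilt 0.24 t 12.3333 d [ 0.0004 -0.0001  0.0751] dR [ 0.02  0.19 -0.15] n 3
[[-0.025, 0.0, 0.0002, 0.01, 0.06, -0.05, 0.07], [-0.025, 0.0, 0.0002, 0.01, 0.06, -0.05, 0.07], [-0.025, -0.0, 0.0002, 0.01, 0.06, -0.05, 0.07]]
[-0.02215811  0.47595938  0.44918798] 0.070171166375623
12.3333 [0.6096 0.1851 0.1499] [0.0855 0.9963 0.0027]
block_label 0.64 [0.5768 0.189  0.1602] [313. 240.]
lever_pivot 0.74 [0.5433 0.1898 0.143 ] [307. 135.]
block_mid 0.62 [0.5738 0.1878 0.1597] [309. 231.]
```

Call:
arm_command --plan '[[[-0.008, 0, 0, 0, 0, 0, 0.07], [-0.015, 0, 0, 0, 0, 0, 0.07], [-0.025, 0, 0, 0, 0, 0, 0.07], [-0.03, 0, 0, 0, 0, 0, 0.07], [-0.03, 0, 0, 0, 0, 0, 0.07], [0, 0, -0.03, 0, 0, 0, 0.07], [0, 0, -0.03, 0, 0, 0, 0.07], [0, 0, 0, 0, 0, 0, 0.07]]]'

```text
t: 13.2
tool_pos: [0.5483, 0.1898, 0.2663]
tool_rot: [0.071, 1.566, -0.066]
contact_force: [0.5, -0.6, 0.1]
opening: 0.0702
```

```bash
python3 look.py lift.png block_mid block_label lever_knob lever_pivot fixed_jaw; python3 -c "
from h import *
print(ctrl.get_obs()['q'])
go([.462,.199,.25],1.42,grip=.06)"
```

```text
13.2 [0.5483 0.1898 0.2663] [0.0869 0.9962 0.0031]
block_mid 0.82 [0.6112 0.1854 0.1714] [311. 329.]
lever_knob 0.67 [0.4568 0.1958 0.1651] [306.  77.]
lever_pivot 0.63 [0.5447 0.1883 0.1404] [307. 218.]
fixed_jaw 0.5 [0.4584 0.1958 0.1669] [306.  80.]
[ 2.01670882e-01 -6.57444796e-02  1.67750054e+00  1.28273433e-03
  1.52868913e+00 -1.28044364e+00]
now [0.5511 0.1888 0.2634] yaw 1.482 tilt 0.1 t 13.5 d [-0.0891  0.0102 -0.0134] dR [ 3.56  0.04 -0.09] n 3
[[0.0044, 0.0008, -0.0299, 1.19, 0.01, -0.03, 0.06], [0.0044, 0.0001, -0.0299, 1.19, 0.01, -0.03, 0.06], [0.0045, -0.0005, -0.0299, 1.19, 0.01, -0.03, 0.06]]
```

View pics/lift.png

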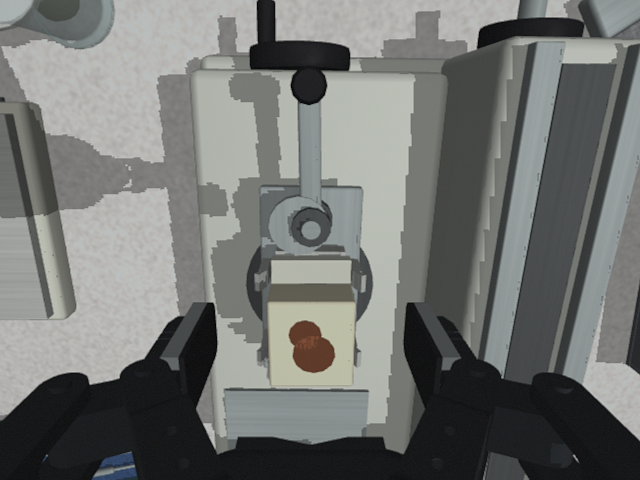

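Call:
arm_command --plan '[[[0, 0, -0.03, 0, 0, 0, 0.06], [0, 0, -0.03, 0, 0, 0, 0.055], [0, 0.001, -0.028, 0, 0, 0, 0.055], [0.02, 0, 0, 0, 0, 0, 0.055], [0.02, 0, 0, 0, 0, 0, 0.055], [0, 0, 0, 0, 0, 0, 0.055]]]'

```text
t: 14.0
tool_pos: [0.4638, 0.197, 0.2195]
tool_rot: [0.073, 1.573, -0.072]
contact_force: [0.4, 0.2, -1.7]
opening: 0.0549
```

```bash
python3 -c "
from h import *
go([.4613,.198,.151],1.482,grip=.055)"
```

```text
now [0.4638 0.197  0.2195] yaw 1.479 tilt 0.21 t 14.0 d [-0.0025  0.001  -0.0685] dR [-0.2  -0.21 -0.  ] n 2
[[0.0342, 0.0004, -0.0012, -0.1, -0.11, -0.0, 0.055], [0.0342, 0.0004, -0.0012, -0.1, -0.11, -0.0, 0.055]]
```

Call:
arm_command --plan '[[[0.02, 0, -0.001, 0, 0, 0, 0.055], [0.02, 0, -0.001, 0, 0, 0, 0.055], [0.02, 0, 0, 0, 0, 0, 0.055], [0.005, 0, 0, 0, 0, 0, 0.055], [0, 0, 0, 0, 0, 0, 0.035], [0, 0, 0, 0, 0, 0, 0.015], [0, 0, 0, 0, 0, 0, 0.01], [0, 0, 0, 0, 0, 0, 0.01], [0, 0, 0, 0, 0, 0, 0.01]]]' --squeeze 25

```text
t: 14.75
tool_pos: [0.4663, 0.1968, 0.156]
tool_rot: [0.075, 1.574, -0.075]
contact_force: [0.4, 0.6, -5.0]
opening: 0.0188
```

```bash
cat > arc.py <<'E'
from h import *
import sys
# knob now pinched at TCP; lever angle from TCP; rows to next lever angle a1
o=ctrl.get_obs(); p=o['tool_pos']; piv=np.array([.546,.1905]); yaw=-.086
M=R.from_rotvec(o['tool_rot']).as_matrix(); r=p[:2]-piv; phi=np.arctan2(r[1],r[0])%(2*np.pi)
a=1.5*np.pi+yaw-phi; print('t',o['t'],'p',p.round(4),'r',np.linalg.norm(r).round(4),'lever',a.round(3),'yaw',np.arctan2(M[1,1],M[0,1])%(2*np.pi),'tilt',np.degrees(np.arccos(-M[2,0])).round(2),'F',o['contact_force'].round(1),'M',o['wrist_torque'].round(2),'open',o['opening'].round(4))
a1=float(sys.argv[1]); ph1=1.5*np.pi+yaw-a1; rad=.085
go([piv[0]+rad*np.cos(ph1),piv[1]+rad*np.sin(ph1),.151],ph1-np.pi/2-float(sys.argv[2]),n=1,grip=.01)
E
python3 arc.py 1.4 0
```

```text
Traceback (most recent call last):
  File "arc.py", line 6, in <module>
    a=1.5*np.pi+yaw-phi; print('t',o['t'],'p',p.round(4),'r',np.linalg.norm(r).round(4),'lever',a.round(3),'yaw',np.arctan2(M[1,1],M[0,1])%(2*np.pi),'tilt',np.degrees(np.arccos(-M[2,0])).round(2),'F',o['contact_force'].round(1),'M',o['wrist_torque'].round(2),'open',o['opening'].round(4))
                                                                                                                                                                                                                                                                          ^^^^^^^^^^^^^^^^^^
AttributeError: 'float' object has no attribute 'round'
```

Call:
arm_command --plan '[[[0, -0.007, 0, -5, 0, 0, 0.01], [0, -0.007, 0, -5, 0, 0, 0.01], [0, -0.007, 0, -5, 0, 0, 0.01], [0, -0.007, 0, -5, 0, 0, 0.01]]]'

```text
t: 15.08
tool_pos: [0.4691, 0.1688, 0.1561]
tool_rot: [-0.211, 1.558, 0.211]
contact_force: [3.6, 1.2, -6.6]
opening: 0.0188
```

```bash
sed -i "s/o\['opening'\].round(4)/o['opening']/" arc.py; python3 arc.py 0.8 0
```

```text
t 15.0833 p [0.4691 0.1688 0.1561] r 0.0799 lever 1.21 yaw 1.8400020020378296 tilt 0.14 F [ 3.6  1.2 -6.6] M [ 0.11 -0.54 -0.12] open 0.01876774307872378
now [0.4691 0.1688 0.1561] yaw 1.84 tilt 0.14 t 15.0833 d [ 0.011  -0.0321 -0.0051] dR [-23.81   0.13   0.03] n 1
[[0.0051, -0.0339, 0.0021, -23.81, 0.13, 0.03, 0.01]]
```

Call:
arm_command --plan '[[[0, -0.007, 0, -5, 0, 0, 0.01], [0, -0.007, 0, -5, 0, 0, 0.01], [0, -0.007, 0, -5, 0, 0, 0.01], [0, -0.007, 0, -5, 0, 0, 0.01], [0, -0.007, 0, -5, 0, 0, 0.01], [0, -0.007, 0, -5, 0, 0, 0.01], [0, -0.007, 0, -5, 0, 0, 0.01]]]'

```text
t: 15.67
tool_pos: [0.4972, 0.1278, 0.1561]
tool_rot: [-0.706, 1.437, 0.709]
contact_force: [2.9, 2.9, -5.0]
opening: 0.019
```

```bash
python3 arc.py 0.0 0
```

```text
t 15.6667 p [0.4972 0.1278 0.1561] r 0.0795 lever 0.576 yaw 2.4793729101368247 tilt 0.87 F [ 2.9  2.9 -5. ] M [ 0.49 -0.23 -0.17] open 0.01897806760838753
now [0.4972 0.1278 0.1561] yaw 2.479 tilt 0.87 t 15.6667 d [ 0.0415 -0.022  -0.0051] dR [-33.01   0.73   0.49] n 1
[[0.0054, -0.0463, 0.0081, -33.01, 0.73, 0.49, 0.01]]
```

Call:
arm_command --plan '[[[0, -0.007, 0, -5, 0.2, 0.1, 0.01], [0, -0.007, 0, -5, 0.2, 0.1, 0.01], [0, -0.007, 0, -5, 0.2, 0.1, 0.01], [0, -0.007, 0, -5, 0, 0, 0.01]]]'

```text
t: 16.0
tool_pos: [0.5225, 0.1147, 0.156]
tool_rot: [-0.983, 1.327, 0.989]
contact_force: [0.1, 2.6, -4.0]
opening: 0.0187
```

```bash
python3 arc.py 0.0 0
```

```text
t 16.0 p [0.5225 0.1147 0.156 ] r 0.0794 lever 0.214 yaw 2.8439629662903503 tilt 0.49 F [ 0.1  2.6 -4. ] M [ 0.41  0.1  -0.14] open 0.018716668237961916
now [0.5225 0.1147 0.156 ] yaw 2.844 tilt 0.49 t 16.0 d [ 0.0162 -0.0088 -0.005 ] dR [-12.12   0.47   0.16] n 1
[[0.005, -0.0181, -0.0037, -12.12, 0.47, 0.16, 0.01]]
```

Remaining ≈12° to the stop.

Call:
arm_command --plan '[[[0, -0.006, 0, -4, 0, 0, 0.01], [0, -0.006, 0, -4, 0, 0, 0.01], [0, -0.006, 0, -3, 0, 0, 0.01], [0, -0.005, 0, -1, 0, 0, 0.01], [0, -0.005, 0, 0, 0, 0, 0.01]]]'

```text
t: 16.42
tool_pos: [0.5376, 0.1121, 0.1556]
tool_rot: [-1.127, 1.263, 1.186]
contact_force: [-23.6, -0.3, 10.4]
opening: 0.0189
```

```bash
python3 arc.py 0.0 0
```

```text
t 16.4167 p [0.5376 0.1121 0.1556] r 0.0788 lever 0.021 yaw 3.065884979361013 tilt 2.26 F [-23.6  -0.3  10.4] M [-0.2   3.26 -0.14] open 0.018939993230379912
now [0.5376 0.1121 0.1556] yaw 3.066 tilt 2.26 t 16.4167 d [ 0.0011 -0.0063 -0.0046] dR [ 0.58  0.56 -2.19] n 1
[[0.0044, -0.0017, -0.0062, 0.58, 0.56, -2.19, 0.01]]
```

Call:
arm_command --plan '[[[0, -0.004, 0, 0, 0, 0, 0.01], [0, 0, 0, 0, 0, 0, 0.03], [0, 0, 0, 0, 0, 0, 0.05], [0, 0, 0, 0, 0, 0, 0.05], [-0.02, 0, 0, 0, 0, -1, 0.05], [-0.03, 0, 0, 0, 0, -1, 0.05], [-0.03, 0, 0, 0, 0, 0, 0.05], [-0.03, 0, 0, 0, 0, 0, 0.05], [0, 0, 0, 0, 0, 0, 0.05]]]'

```text
t: 17.17
tool_pos: [0.5421, 0.111, 0.2744]
tool_rot: [-1.144, 1.242, 1.163]
contact_force: [-0.6, 0.9, 2.0]
opening: 0.0498
```

```bash
python3 look.py shut.png lever_knob lever_pivot block_mid block_label;  python3 - <<'E'
from h import *
for cam in ('top','scene'):
    get_image(cam);T=c2w(cam)
    for n in ['lever_knob','block_mid','block_label']:
        for d in mark_of(cam,n)[:3]:
            p=w(T,d['at'])
            if p[1]>0: print(cam,n,round(d['conf'],2),p.round(4))
print(ctrl.get_obs()['contact_force'])
E
```

```text
17.1667 [0.5421 0.111  0.2744] [-0.9972  0.075   0.0072]
lever_knob 0.64 [0.5393 0.1027 0.1653] [313. 218.]
lever_pivot 0.8 [0.5421 0.1935 0.1443] [318. 326.]
block_label 0.95 [0.5813 0.1909 0.1624] [263. 340.]
top lever_knob 0.4 [0.5413 0.1084 0.1666]
top block_mid 0.43 [0.6124 0.1892 0.1668]
top block_label 0.66 [0.5771 0.188  0.1637]
scene lever_knob 0.83 [0.5355 0.1067 0.1665]
scene block_label 0.56 [0.5773 0.19   0.1626]
[-0.92353202 -0.21480614  0.38362117]
```

View pics/shut.png

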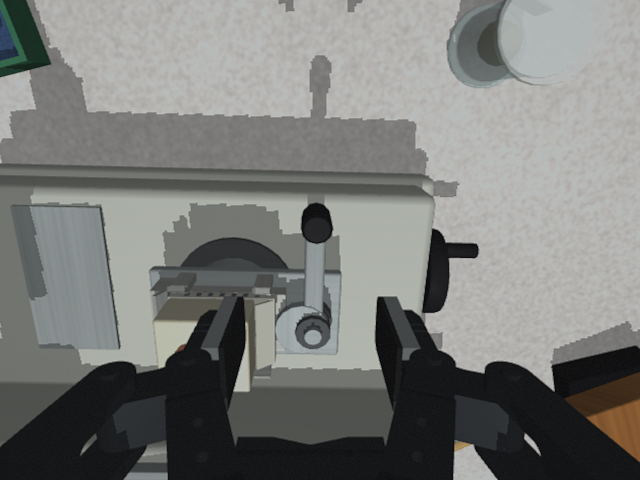

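```bash
python3 - <<'E'
from h import *
T=np.load('T_shut.npy'); f=lambda u,z:plane('wrist',T,u,z)
def ang(u,v,z): d=f(u,z)-f(v,z); return np.arctan2(d[1],d[0])
print('arm',ang((316,240),(314.5,300),.153),'plate end edge',ang((340,271),(337,353),.145),'plate long',ang((340,271),(150,267),.145)-np.pi/2, 'seat -y', -np.pi/2-.086)
im=cv2.imread('pics/shut.png')[190:400,130:360]; g=cv2.cvtColor(im,cv2.COLOR_BGR2GRAY).astype(int)
for v in (245,255,265,275,285):
    r=g[v-190]; d=np.abs(np.diff(r)); x=np.where(d>12)[0]; print(v,x[(x>150)]+130)
cv2.imwrite('pics/shutc.png',cv2.resize(im,None,fx=3,fy=2.8,interpolation=cv2.INTER_CUBIC)[:, :690])
E
```

```text
arm -1.6641854224946462 plate end edge -1.6560750682117507 plate long 1.4706855488709696 seat -y -1.6567963267948966
245 [305 306 323 338 339]
255 [303 305 306 323 325 339 340]
265 [285 286 303 305 306 322 323 339 340]
275 [303 304 305 306 322 323 324 340 341]
285 [304 305 321 322 324 325 339 340 341]
```

View pics/shutc.png

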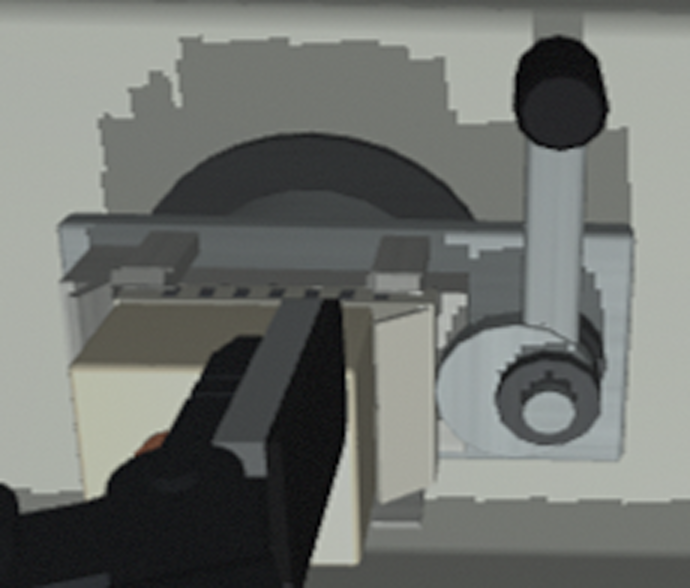

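```bash
python3 -c "
from h import *
print(finish_job())"
```

```text
the job is handed in; nothing more can be done
None
```

The large block is seated in the clamp with its slanted label end towards the lever. The lever is swung shut, the gripper is open and lifted clear, and the job is handed in (at about 17 s of the 48 s). `finish_job` gave no verdict.

Last checks:
- **Lever:** in the final picture its arm lies within about 0.01 rad of the clamp plate's end edge. I stopped pushing at about 24 N, which I took as the stop. The tool position put the lever at about 0.02 rad.
- **Block seating:** it went down between the guides with no force until the seat, at about 14 N. The tool height at that point fits the 145 mm seat height. The final picture shows the cam against the label end.
- **Clearances:** the gripper's force reading was near zero after letting go. I never took the gripper or block towards the knife, the small blocks or the jar.

Disagreements:
- **Block centre in the grip:** the networks and my pixel measurements differed by 3–5 mm lengthwise. I set it about 2 mm towards the fixed jaw, and it touched lightly as it seated (about 7 N sideways). I then eased it back.
- **After shutting:** the networks' points for the label and block scatter by about 4 mm, their usual error. The 3 mm sideways limit therefore rests on the fit between the guides, not on those points.

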